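# Get the brass collar out from behind the spray cans

### The arm

A 7-joint arm with a two-finger parallel gripper is mounted at the origin on the work surface. World frame = base frame: x ahead of the robot, y to its left, z up, the work surface at z = 0. Lengths are in m, angles in degrees, forces in N, time in s.
With the tool pointing down it reaches from about 0.425 to 0.95 m from the base axis. Payload 4.7 kg.
Tool frame: the origin (TCP) lies at the very end of the fingers, on their centre line; the grasp point (between the pads) lies 19 mm behind it; z points along the fingers, y is the line along which they close (so a half turn about z gives the same grasp; the last joint's range is limited). The gripper opens to 87 mm and grips with 3 to 60 N. Pads are 19 mm wide; open, the fingers measure 117 mm over their backs; the gripper's body (75 mm by 190 mm) begins 51 mm behind the grasp point.
Start: joints at [-71.499, 26.849, -2.785, 87.806, 1.381, 65.374, -4.715], TCP at [0.233, 0.634, 0.223] pointing down, gripper open.
Joint ranges: [-148.3, 148.3], [-19.14, 114.17], [-79.39, 73.82], [5.75, 140.21], [-59.74, 239.74], [12.07, 113.84], [-152.46, 152.46]. Speed limits (degrees/s): [147.25, 147.25, 180, 180, 180, 180, 180].

### API

Orientations are given as a 3x3 rotation matrix whose columns are the frame's x, y, z axes.
In Python, from plant import ctrl gives the robot as it stands. The module is installed in compiled form; this text tells all that it offers.
- The arm moves only by the tool arm_command, never from a script. Its argument "deltas" is a list of rows, each a list of 7 numbers: the shift along the tool's x, y, z in m, then the turn, a rotation vector about the tool's x, y, z in degrees, then the finger opening in m, from 0 to 0.087. In form: [[dx, dy, dz, rx, ry, rz, gripper], ...]. A call has 1 to 10 rows; each row is the pose to reach, as a shift and turn from the pose commanded when the call began, along the tool's axes at that moment; what a row does not reach only later rows make up. A row lasts 1/8 s, in which the tool goes at most 62.5 mm and 10.7 degrees, less where a joint would pass 70% of its speed; a pose out of reach is approached as far as the arm can. A call with a gripper value outside its range is refused whole. The fingers move at their own pace and stop on an object; the grip force is fixed at half the most. Time passes only in rows, so rows that repeat a pose let the fingers close. It gives the time, the measured TCP pose, the force, the opening and the grip force at its end, in the units of the state.
- ctrl.read_state(): the state, without advancing time (a new reading comes with each control period).
- ctrl.grab_frame(name): name is "side" or "top"; returns a dict with "image" (420x560x3 uint8, blue, green, red), "fx", "fy", "cx", "cy" (pixels), "D" ([k1, k2, p1, p2, k3] as OpenCV has them; the pictures are not rectified), "R" (3x3) and "t" (3): a world point X has camera coordinates R X + t. Camera axes: x right, y down, z forward; pixel columns grow to the right and rows downward; lengths in m; the calibration is good to about 2 mm. A picture is of the moment at which its call begins. There is no depth.
- ctrl.sign_off(): hands the job in; it is judged then, once.
Trained networks look in the newest picture that a camera, given by its name, has taken for a name from the list of things; names that differ only in an ending like _2 or _b are one class to them, and where a whole thing is asked for, a point or a joint stands for the part that bears it (a point fixed in the world has none). Each returns a list of dicts, best first, with "p" (0 to 1); they miss things now and then, are a little off and sometimes report something else, mostly with a low value. They report only what shows in the picture. A call takes as long as a camera call.
- ctrl.spot_in(camera, name): "xy" ([column, row] in pixels, amid what is visible of it).
- ctrl.regions_of(camera, name): "region" (420x560 bool, what is visible of it) and "xy" ([column, row] in pixels, amid what is visible of it).
The state is a dict: "t": time; "joints": joint angles; "joint_vel": joint speeds; "joint_efforts": joint torques, N m; "tool_pos": TCP position; "tool_rot": TCP orientation; "force": force on the tool from outside, world axes, zero at the start; "moment": the same for the moment, N m; "opening": opening from 0.0 (shut) to 1.0 (fully open); "grip_force": force on a finger pad.
Only numpy, scipy, OpenCV 4.12 (cv2) and the standard library are available. Lean on these libraries where they do the work, as an engineer would, in place of code of your own. Each camera call takes 0.05 s, during which the arm holds its last target. There are 200 camera calls.

### The job

Clear the three spray cans out of the wooden bay and stand them all upright on the green mat. With all three there, take the brass collar out of the bay and lay it flat on the round steel fixture plate with the plate's pin inside its bore. Then put each can back, upright, on the very pad of the bay it came from, and leave the tape measure, jar and screwdriver alone.

Things in the scene. Friction and masses are not known exactly. Their poses are not given: they have to be found in the camera images.
- can_red: small upright aerosol can with a red cap and a red band round its white body; body 52 mm diameter up to 95 mm height, above it a cap 36 mm in diameter, 125 mm tall in all, 0.15 to 0.31 kg. Origin: centre of its underside, z up. At the start it stands on one of the three round black pads of the bay (which one varies)
- can_blue: small upright aerosol can with a blue cap and a blue band round its white body; body 52 mm diameter up to 95 mm height, above it a cap 36 mm in diameter, 125 mm tall in all, 0.15 to 0.31 kg. Origin: centre of its underside, z up. At the start it stands on one of the three round black pads of the bay (which one varies)
- can_yellow: small upright aerosol can with a yellow cap and a yellow band round its white body; body 52 mm diameter up to 95 mm height, above it a cap 36 mm in diameter, 125 mm tall in all, 0.15 to 0.31 kg. Origin: centre of its underside, z up. At the start it stands on one of the three round black pads of the bay (which one varies)
- collar: brass shaft collar (plain ring) lying flat: 50 mm outer diameter, 34 mm bore, 22 mm high, 0.14 kg. Origin: centre of its underside, z along its axis. It starts on the bay's floor at about (30, 0) mm in the bay's frame, enclosed by the cans on three sides (the gaps are about 7 to 11 mm) and the bay's back wall on the fourth
- bay: fixed wooden bay with a white floor, 170 (x) by 200 mm (y), open at the top and front (-x). Origin: centre of its underside. Floor 6 mm thick; back wall (+x) 40 mm high, side walls (+-y) 25 mm high from the bench, all 8 mm thick. On the floor 3 flat black pads, 60 mm across, centred at (30, 62), (30, -62) and (-28, 0) mm in its frame; a can stands on each, within 2 mm of its centre
- mat: fixed green square mat, the side area for the cans: 180 by 180 mm, 4 mm thick. Origin: centre of its underside, on the bench; x and y along its edges
- fixture: fixed round dark steel fixture plate, 110 mm in diameter, top face 14 mm above the bench, with a thin white ring mark 56 mm in diameter and, in the centre, an upright pin 14 mm in diameter that stands 16 mm above the top face. Origin: centre of its underside, on the bench, z along the pin
- tape: bystander: black tape measure with an orange disc on top, 65 by 65 by 36 mm, loose; leave alone. Origin: centre of its underside
- jar: bystander: brown jar with a black cap, 60 mm in diameter, 75 mm tall, loose; leave alone. Origin: centre of its underside
- driver: bystander: screwdriver with an orange handle lying on the bench, 190 mm long, along its own x; leave alone. Origin on its underside

How it is judged:
By the outcome, as a careful person would: the job done as asked, in the order asked, and still so for the second after the job is handed in, with the robot touching nothing.
It also fails if it takes over 144 s, if anything falls off the work surface, if the arm or the gripper's body presses on something with over 40 N, if the wrist force passes 120 N, or if a joint passes its speed limit or range.

## Working session

There is one attempt and no reset: what is moved stays moved. The work goes in short steps, Python scripts to look and compute and a tool call to move; the robot and the scene stay as the last step left them, time stands still between calls to the robot, and variables do not carry over. Pictures are saved under pics/ and viewed, at most 14 in all, crops included, and the job is handed in when it is done.

Besides the shell and the picture viewer there is one more tool, called after "Request:" as name(argument=value, ...) on one line, values as JSON. arm_command: Moves the arm, as the interface text tells. Its arguments: {"type":"object","properties":{"deltas":{"type":"array"}},"required":["deltas"]}

```bash
mkdir -p pics; python3 - <<'E'
from plant import ctrl
import cv2,numpy as np
s=ctrl.read_state(); print(s['t'],s['tool_pos'],np.round(s['tool_rot'],3),s['opening'])
for n in('top','side'):
    f=ctrl.grab_frame(n); cv2.imwrite(f'pics/{n}0.png',f['image'])
    print(n,f['fx'],f['cx'],f['cy'],f['D'],np.round(f['R'],3).tolist(),np.round(f['t'],3), -f['R'].T@f['t'])
E
```

```text
0.0 [0.23241641 0.63308746 0.22151763] [[-0.939  0.345 -0.001]
 [ 0.345  0.939 -0.002]
 [-0.    -0.002 -1.   ]] 0.9959161958916882
top 538.2891290114602 265.66786023822607 202.819821486961 [0.01298052 0.         0.         0.         0.        ] [[0.016, -1.0, 0.007], [-0.999, -0.017, -0.036], [0.036, -0.006, -0.999]] [-0.01   0.594  1.14 ] [0.5527634  0.00747363 1.16048192]
side 400.8128913623037 273.60630873846435 214.74413526149678 [-0.04229014  0.          0.          0.          0.        ] [[-0.882, -0.47, -0.006], [-0.25, 0.48, -0.841], [0.398, -0.741, -0.541]] [0.525 0.211 0.62 ] [0.26883864 0.60514987 0.51621947]
```

View pics/top0.png

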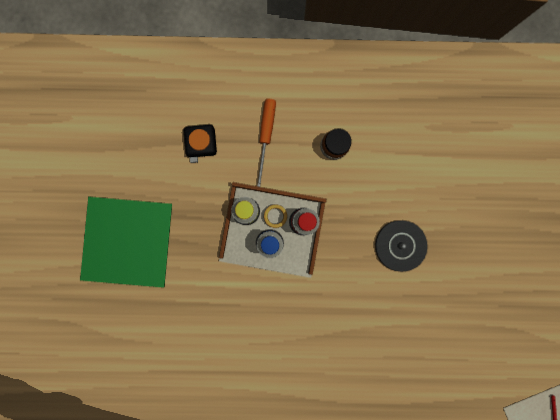

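View pics/side0.png

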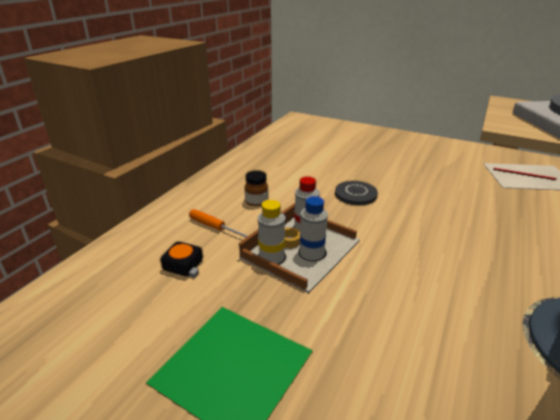

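The top view shows yellow at (244,210), red at (307,222), blue at (269,244), the collar at (274,216), the mat at (126,242) and the fixture at (401,246). The side view agrees with this layout. Next I'll measure positions.

```bash
cat > h.py <<'E'
from plant import ctrl
import cv2,numpy as np
def K(f): return np.array([[f['fx'],0,f['cx']],[0,f['fy'],f['cy']],[0,0,1.]])
def back(f,uv,z):
    R,t=np.array(f['R']),np.array(f['t'])
    p=cv2.undistortPoints(np.array(uv,float).reshape(-1,1,2),K(f),np.array(f['D'])).reshape(-1,2)
    d=np.c_[p,np.ones(len(p))]@R; c=-R.T@t
    return c+d*((z-c[2])/d[:,2])[:,None]
def proj(f,X):
    return cv2.projectPoints(np.array(X,float).reshape(-1,3),cv2.Rodrigues(np.array(f['R']))[0],np.array(f['t']),K(f),np.array(f['D']))[0].reshape(-1,2)
RNG={'red':[(0,8),(172,180)],'blue':[(105,130)],'yellow':[(25,33)],'green':[(45,80)],'brass':[(16,24)]}
def blobs(f,c,box=None,smin=150,vmin=60):
    h=cv2.cvtColor(f['image'],cv2.COLOR_BGR2HSV); m=np.zeros(h.shape[:2],np.uint8)
    for a,b in RNG[c]: m|=cv2.inRange(h,(a,smin,vmin),(b,255,255))
    if box:
        k=np.zeros_like(m);x0,y0,x1,y1=box;k[y0:y1,x0:x1]=255;m&=k
    n,l,s,ce=cv2.connectedComponentsWithStats(m)
    o=sorted(range(1,n),key=lambda i:-s[i,4])
    return [(s[i,4],ce[i],l==i) for i in o[:3]]
def cans(f,z0=0.008,box=None):
    return {c:[(int(a),np.round(back(f,p,z0+.121)[0,:2],4)) for a,p,_ in blobs(f,c,box) if a>40][:2] for c in('red','blue','yellow')}
E
python3 - <<'E'
from h import *
f=ctrl.grab_frame('top'); s=ctrl.grab_frame('side')
C=cans(f,box=(200,170,340,290)); print(C)
a,p,m=blobs(f,'green')[0]; print('mat',a,back(f,p,.004)); 
r=cv2.minAreaRect(np.argwhere(m)[:,::-1].astype(np.float32)); print(np.round(back(f,cv2.boxPoints(r),.004),4))
g=cv2.cvtColor(f['image'],cv2.COLOR_BGR2GRAY)
dk=np.zeros_like(g); dk[200:300,360:450]=(g[200:300,360:450]<75)*255
cs,_=cv2.findContours(dk,cv2.RETR_EXTERNAL,cv2.CHAIN_APPROX_NONE); c=max(cs,key=cv2.contourArea)
e=cv2.fitEllipse(c);print('fix',e,back(f,e[0],.011)); 
for n,z in(('collar',.018),('fixture',.014),('mat',.004),('can_red',.07),('can_blue',.07),('can_yellow',.07),('bay',.006)):
    for im,cn in((f,'top'),(s,'side')):
        o=ctrl.spot_in(cn,n)[:1]
        print(n,cn,[(round(q['p'],2),np.round(q['xy'],1),np.round(back(im,q['xy'],z)[0],4)) for q in o])
o=ctrl.regions_of('top','collar')[0]['region']; cs,_=cv2.findContours(o.astype(np.uint8),0,1); c=max(cs,key=cv2.contourArea); print(cv2.boundingRect(c),cv2.minEnclosingCircle(c),back(f,cv2.minEnclosingCircle(c)[0],.024))
o=ctrl.regions_of('top','fixture')[0]['region']; cs,_=cv2.findContours(o.astype(np.uint8),0,1); c=max(cs,key=cv2.contourArea); print(cv2.minEnclosingCircle(c),back(f,cv2.minEnclosingCircle(c)[0],.012))
d=lambda z,c: None
for n in('red','blue','yellow'):
    X=C[n][0][1]; print(n,proj(s,[[*X,.133]]),[ (b[0],b[1]) for b in blobs(s,n,(220,170,340,290),120)[:2]])
cv2.imwrite('pics/crop.png',cv2.resize(f['image'][170:290,205:340],None,fx=5,fy=5,interpolation=cv2.INTER_CUBIC))
E
```

```text
{'red': [(263, array([ 0.556 , -0.0789]))], 'blue': [(249, array([ 0.5098, -0.008 ]))], 'yellow': [(253, array([0.5765, 0.0426]))]}
mat 6940 [[0.50650089 0.29777315 0.004     ]]
[[0.4251 0.3924 0.004 ]
 [0.6023 0.3812 0.004 ]
 [0.5887 0.2026 0.004 ]
 [0.4113 0.2149 0.004 ]]
fix ((400.1574401855469, 245.49197387695312), (50.37033462524414, 52.78309631347656), 102.73503112792969) [[ 0.50814034 -0.28825789  0.011     ]]
collar top [(0.73, array([281.8, 219.3]), array([ 0.5598, -0.0347,  0.018 ]))]
collar side [(0.7, array([291.5, 236.9]), array([ 0.5615, -0.0182,  0.018 ]))]
fixture top [(0.78, array([399.8, 244.7]), array([ 0.5099, -0.2867,  0.014 ]))]
fixture side [(0.57, array([354.6, 194.2]), array([ 0.503 , -0.2613,  0.014 ]))]
mat top [(0.92, array([128.2, 240.9]), array([0.5083, 0.2926, 0.004 ]))]
mat side [(0.92, array([229.7, 370.3]), array([0.5034, 0.3096, 0.004 ]))]
can_red top [(0.77, array([305.3, 224.4]), array([ 0.5499, -0.0806,  0.07  ]))]
can_red side [(0.69, array([304.3, 195.3]), array([ 0.5746, -0.1082,  0.07  ]))]
can_blue top [(0.7, array([272. , 241.2]), array([ 0.5149, -0.0137,  0.07  ]))]
can_blue side [(0.67, array([313.5, 229.3]), array([0.504 , 0.0043, 0.07  ]))]
can_yellow top [(0.89, array([243.8, 210.8]), array([0.5754, 0.0444, 0.07  ]))]
can_yellow side [(0.87, array([268.2, 233. ]), array([0.5762, 0.0561, 0.07  ]))]
bay top [(0.9, array([270.8, 232.1]), array([ 0.532, -0.012,  0.006]))]
bay side [(0.76, array([301.9, 255.9]), array([0.5211, 0.0161, 0.006 ]))]Traceback (most recent call last):
  File "<stdin>", line 14, in <module>
IndexError: list index out of range
```

Request:
arm_command(deltas=[[-0.042,-0.035,-0.003,0,0,-2,0.06],[-0.084,-0.07,-0.006,0,0,-4,0.06],[-0.126,-0.105,-0.009,0,0,-6,0.06],[-0.168,-0.14,-0.012,0,0,-8,0.06],[-0.21,-0.175,-0.015,0,0,-10,0.06],[-0.252,-0.21,-0.018,0,0,-12,0.06],[-0.295,-0.245,-0.021,0,0,-14,0.06],[-0.337,-0.279,-0.024,0,0,-16,0.06],[-0.379,-0.314,-0.027,0,0,-18,0.06],[-0.421,-0.349,-0.03,0,0,-20.2,0.06]])

```text
t: 2.2
tool_pos: [0.5083, 0.1595, 0.253]
tool_rot: [[-1.0, -0.002, 0.001], [-0.002, 1.0, 0.001], [-0.001, 0.001, -1.0]]
force: [-0.2, 0.3, 0.3]
opening: 0.689
grip_force: 0.0
```

```bash
python3 - <<'E'
from h import *
s=ctrl.read_state(); print(s['t'],s['tool_pos'],np.round(s['tool_rot'],3).tolist(),s['opening'])
f=ctrl.grab_frame('top')
s=ctrl.read_state(); print(s['t'],s['tool_pos'],np.round(s['joint_vel'],2))
cv2.imwrite('pics/crop.png',cv2.resize(f['image'][170:290,205:340],None,fx=5,fy=5,interpolation=cv2.INTER_CUBIC))
print(cans(f))
E
```

```text
2.2 [0.50830446 0.15948621 0.25301072] [[-1.0, -0.002, 0.001], [-0.002, 1.0, 0.001], [-0.001, 0.001, -1.0]] 0.689427524616322
2.25 [0.51240415 0.15069172 0.25358099] [ -1.92  -0.65  -0.1    1.13   0.66  -0.03 -12.53]
{'red': [(265, array([ 0.556 , -0.0788])), (87, array([ 0.2127, -0.549 ]))], 'blue': [(248, array([ 0.5097, -0.0079]))], 'yellow': [(251, array([0.5766, 0.0425]))]}
```

View pics/crop.png

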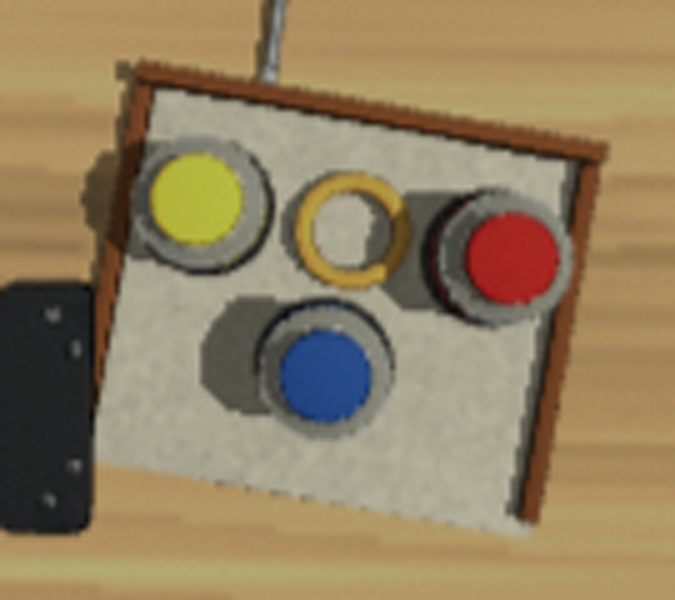

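The crop shows the yellow cap at (197,198), red at (512,258), blue at (325,376) and the collar ring at (352,230). The bay is yawed about -9.6°. I'll let the arm settle before moving on.

Request:
arm_command(deltas=[[0,0,0,0,0,0,0.06],[0,0,0,0,0,0,0.06]])

```text
t: 2.5
tool_pos: [0.5069, 0.1622, 0.2525]
tool_rot: [[-1.0, -0.002, -0.0], [-0.002, 1.0, 0.001], [0.0, 0.001, -1.0]]
force: [-0.7, 0.4, -0.6]
opening: 0.69
grip_force: 0.0
```

```bash
python3 - <<'E'
from h import *
s=ctrl.read_state(); print(s['t'],s['tool_pos'],np.round(s['tool_rot'],4).tolist(),s['joints'])
f=ctrl.grab_frame('top')
print('collar',back(f,[275.4,216],.026))
a=blobs(f,'brass',(255,195,292,235),90)
ys,xs=np.where(a[0][2]); c=cv2.minEnclosingCircle(np.c_[xs,ys].astype(np.float32)); print(a[0][:2],c,back(f,c[0],.026))
C={c:v[0][1] for c,v in cans(f).items()}
P=np.array([C['yellow'],C['red'],C['blue']]);B=np.array([[30,62],[30,-62],[-28,0]])/1000
pc,bc=P.mean(0),B.mean(0);U,_,V=np.linalg.svd((B-bc).T@(P-pc));R=(U@V).T;t=pc-R@bc
print('bay',t,np.degrees(np.arctan2(R[1,0],R[0,0])),'res mm',(P-(B@R.T+t))*1000,'pads',B@R.T+t,'collar',R@[.03,0]+t)
s=ctrl.grab_frame('side')
for n in C: print(n,proj(s,[[*C[n],.129]]),[(b[0],b[1]) for b in blobs(s,n,(220,170,340,230),120)[:1]])
E
```

```text
2.5 [0.50691703 0.16223081 0.25245765] [[-1.0, -0.0024, -0.0005], [-0.0024, 1.0, 0.0007], [0.0005, 0.0007, -1.0]] [-28.91581832  11.83496803   7.84033189 105.4765173   -1.85607829
  62.8187411   69.74844521]
collar [[ 0.56643662 -0.02084647  0.026     ]]
(np.int32(251), array([275.25498008, 215.78087649])) ((275.0641174316406, 215.73931884765625), 11.918787002563477) [[ 0.56697414 -0.02013001  0.026     ]]
bay [ 0.5369195  -0.01293416] -9.710620363144798 res mm [[-0.44733233 -0.51735068]
 [-0.03199355  0.30600471]
 [ 0.47932588  0.21134597]] pads [[ 0.57694733  0.04311735]
 [ 0.55603199 -0.079106  ]
 [ 0.50932067 -0.00821135]] collar [ 0.56648966 -0.01799433]
red [[307.6414576  178.98026981]] [(np.int32(211), array([307.12322275, 183.70616114]))]
blue [[314.75738749 199.64018203]] [(np.int32(244), array([313.86065574, 204.52868852]))]
yellow [[271.12776215 203.471591  ]] [(np.int32(137), array([270.80291971, 204.64963504]))]
```

Request:
arm_command(deltas=[[-0.023,-0.04,0,0,0,0,0.06],[-0.046,-0.08,0,0,0,0,0.06],[-0.069,-0.119,0,0,0,0,0.06],[-0.069,-0.119,0.03,0,0,0,0.06],[-0.069,-0.119,0.065,0,0,0,0.06],[-0.069,-0.119,0.1,0,0,0,0.06],[-0.069,-0.119,0.125,0,0,0,0.06],[-0.069,-0.119,0.14,0,0,0,0.06],[-0.069,-0.119,0.146,0,0,0,0.06],[-0.069,-0.119,0.146,0,0,0,0.06]])

```text
t: 3.85
tool_pos: [0.5769, 0.0424, 0.1069]
tool_rot: [[-1.0, -0.001, 0.001], [-0.001, 1.0, 0.0], [-0.001, 0.0, -1.0]]
force: [-0.4, -0.7, 1.0]
opening: 0.69
grip_force: 0.0
```

Request:
arm_command(deltas=[[0,0,0,0,0,0,0.02],[0,0,0,0,0,0,0.02],[0,0,0,0,0,0,0.02],[0,0,0,0,0,0,0.02]])

```text
t: 4.35
tool_pos: [0.5771, 0.0426, 0.1072]
tool_rot: [[-1.0, -0.001, 0.001], [-0.001, 1.0, 0.001], [-0.001, 0.001, -1.0]]
force: [-0.4, 0.7, 3.7]
opening: 0.426
grip_force: 24.9
```

Request:
arm_command(deltas=[[0,0,-0.015,0,0,0,0.02],[0,0,-0.045,0,0,0,0.02],[0,0,-0.085,0,0,0,0.02],[0,0,-0.12,0,0,0,0.02],[0,0,-0.145,0,0,0,0.02],[0.001,0.015,-0.15,0,0,0,0.02],[0.004,0.05,-0.15,0,0,0,0.02],[0.008,0.091,-0.15,0,0,0,0.02],[0.011,0.136,-0.15,0,0,0,0.02],[0.015,0.18,-0.15,0,0,0,0.02]])

```text
t: 5.6
tool_pos: [0.5599, 0.2243, 0.2549]
tool_rot: [[-1.0, -0.002, -0.003], [-0.002, 1.0, -0.001], [0.003, -0.001, -1.0]]
force: [-0.0, -0.8, -2.0]
opening: 0.402
grip_force: 63.7
```

Request:
arm_command(deltas=[[0.003,0.042,0,0,0,0,0.02],[0.006,0.077,0,0,0,0,0.02],[0.009,0.102,0,0,0,0,0.02],[0.01,0.115,0.01,0,0,0,0.02],[0.01,0.115,0.04,0,0,0,0.02],[0.01,0.115,0.08,0,0,0,0.02],[0.01,0.115,0.115,0,0,0,0.02],[0.01,0.115,0.138,0,0,0,0.02],[0.01,0.115,0.148,0,0,0,0.02],[0.01,0.115,0.15,0,0,0,0.02]])

```text
t: 6.85
tool_pos: [0.552, 0.3364, 0.1066]
tool_rot: [[-1.0, 0.0, 0.001], [0.0, 1.0, -0.0], [-0.001, -0.0, -1.0]]
force: [-0.1, 0.3, -2.1]
opening: 0.403
grip_force: 63.6
```

Request:
arm_command(deltas=[[0,0,0.001,0,0,0,0.02],[0,0,0.002,0,0,0,0.02],[0,0,0.003,0,0,0,0.02]])

```text
t: 7.22
tool_pos: [0.5526, 0.3372, 0.1061]
tool_rot: [[-1.0, -0.0, 0.003], [-0.0, 1.0, 0.001], [-0.003, 0.001, -1.0]]
force: [-2.3, -2.4, 11.4]
opening: 0.402
grip_force: 65.3
```

Request:
arm_command(deltas=[[0,0,-0.001,0,0,0,0.02],[0,0,-0.002,0,0,0,0.06],[0,0,-0.002,0,0,0,0.06],[0,0,-0.002,0,0,0,0.06],[0,0,-0.02,0,0,0,0.06],[0,0,-0.06,0,0,0,0.06],[0,0,-0.11,0,0,0,0.06],[0,0,-0.15,0,0,0,0.06]])

```text
t: 8.22
tool_pos: [0.5518, 0.3373, 0.2571]
tool_rot: [[-1.0, -0.001, 0.002], [-0.001, 1.0, 0.002], [-0.002, 0.002, -1.0]]
force: [0.2, 0.1, -0.3]
opening: 0.688
grip_force: 0.0
```

```bash
python3 - <<'E'
from h import *
s=ctrl.grab_frame('side'); cv2.imwrite('pics/s1.png',s['image'])
f=ctrl.grab_frame('top'); print(cans(f,.004),ctrl.read_state()['tool_pos'])
E
```

```text
{'red': [(263, array([ 0.556 , -0.0792])), (76, array([ 0.211 , -0.5516]))], 'blue': [(249, array([ 0.5096, -0.008 ]))], 'yellow': []} [0.55403257 0.33857596 0.26068598]
```

View pics/s1.png

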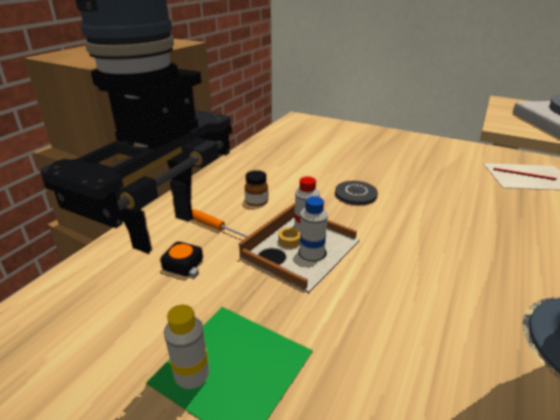

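Yellow stands upright on the mat, with its foot at about (190,380). Blue is next.

Request:
arm_command(deltas=[[0.004,-0.035,0,0,0,0,0.06],[0.011,-0.09,0,0,0,0,0.06],[0.017,-0.145,0,0,0,0,0.06],[0.024,-0.2,0,0,0,0,0.06],[0.03,-0.256,0,0,0,0,0.06],[0.037,-0.311,0,0,0,0,0.06],[0.041,-0.346,0,0,0,0,0.06],[0.041,-0.346,0.02,0,0,0,0.06],[0.041,-0.346,0.05,0,0,0,0.06],[0.041,-0.346,0.085,0,0,0,0.06]])

```text
t: 9.57
tool_pos: [0.511, -0.009, 0.1685]
tool_rot: [[-1.0, -0.0, 0.002], [-0.0, 1.0, 0.001], [-0.002, 0.001, -1.0]]
force: [0.1, -0.1, 0.1]
opening: 0.693
grip_force: 0.0
```

Request:
arm_command(deltas=[[0,0,0.03,0,0,0,0.06],[0,0,0.05,0,0,0,0.06],[0,0,0.061,0,0,0,0.06],[0,0,0.061,0,0,0,0.06],[0,0,0.061,0,0,0,0.02],[0,0,0.061,0,0,0,0.02],[0,0,0.061,0,0,0,0.02],[0,0,0.061,0,0,0,0.02],[0,0,0.061,0,0,0,0.02],[0,0,0.061,0,0,0,0.02]])

```text
t: 10.82
tool_pos: [0.5115, -0.0084, 0.1085]
tool_rot: [[-1.0, -0.001, 0.002], [-0.001, 1.0, 0.001], [-0.002, 0.001, -1.0]]
force: [-0.4, 1.6, 6.5]
opening: 0.403
grip_force: 40.9
```

Request:
arm_command(deltas=[[0,0,-0.015,0,0,0,0.02],[0,0,-0.045,0,0,0,0.02],[0,0,-0.085,0,0,0,0.02],[0,0,-0.12,0,0,0,0.02],[0,0,-0.145,0,0,0,0.02],[0.002,0.014,-0.15,0,0,0,0.02],[0.006,0.045,-0.15,0,0,0,0.02],[0.012,0.087,-0.15,0,0,0,0.02],[0.018,0.131,-0.15,0,0,0,0.02],[0.025,0.18,-0.15,0,0,0,0.02]])

```text
t: 12.08
tool_pos: [0.484, 0.1726, 0.2564]
tool_rot: [[-1.0, -0.001, -0.002], [-0.001, 1.0, -0.001], [0.002, -0.001, -1.0]]
force: [-0.0, -0.6, -0.8]
opening: 0.408
grip_force: 42.3
```

Request:
arm_command(deltas=[[0.006,0.045,0,0,0,0,0.02],[0.012,0.09,0,0,0,0,0.02],[0.018,0.128,0,0,0,0,0.02],[0.022,0.156,0,0,0,0,0.02],[0.023,0.166,0.01,0,0,0,0.02],[0.023,0.166,0.04,0,0,0,0.02],[0.023,0.166,0.08,0,0,0,0.02],[0.023,0.166,0.115,0,0,0,0.02],[0.023,0.166,0.138,0,0,0,0.02],[0.023,0.166,0.148,0,0,0,0.02]])

```text
t: 13.32
tool_pos: [0.4612, 0.335, 0.1071]
tool_rot: [[-1.0, 0.0, -0.003], [0.0, 1.0, -0.003], [0.003, -0.003, -1.0]]
force: [-0.2, -0.4, -2.8]
opening: 0.405
grip_force: 42.2
```

Request:
arm_command(deltas=[[0,0,0.001,0,0,0,0.02],[0,0,0.002,0,0,0,0.02],[0,0,0.003,0,0,0,0.02]])

```text
t: 13.7
tool_pos: [0.4628, 0.3372, 0.1073]
tool_rot: [[-1.0, -0.001, 0.001], [-0.001, 1.0, 0.001], [-0.001, 0.001, -1.0]]
force: [-0.4, -0.1, -1.4]
opening: 0.407
grip_force: 42.2
```

Not in contact yet, so I'll lower a little further, watching the force.

Request:
arm_command(deltas=[[0,0,0.001,0,0,0,0.02],[0,0,0.002,0,0,0,0.02],[0,0,0.002,0,0,0,0.02]])

```text
t: 14.08
tool_pos: [0.463, 0.3375, 0.1065]
tool_rot: [[-1.0, -0.001, 0.001], [-0.001, 1.0, 0.001], [-0.001, 0.001, -1.0]]
force: [-2.2, -1.2, 7.6]
opening: 0.404
grip_force: 42.8
```

Request:
arm_command(deltas=[[0,0,-0.001,0,0,0,0.02],[0,0,-0.001,0,0,0,0.06],[0,0,-0.001,0,0,0,0.06],[0,0,-0.001,0,0,0,0.06],[0,0,-0.02,0,0,0,0.06],[0,0,-0.06,0,0,0,0.06],[0,0,-0.11,0,0,0,0.06],[0,0,-0.14,0,0,0,0.06],[0,0,-0.15,0,0,0,0.06]])

```text
t: 15.2
tool_pos: [0.4631, 0.3374, 0.2563]
tool_rot: [[-1.0, -0.001, 0.003], [-0.001, 1.0, 0.002], [-0.003, 0.002, -1.0]]
force: [-0.2, 0.1, -1.0]
opening: 0.688
grip_force: 0.0
```

Request:
arm_command(deltas=[[-0.008,-0.034,0,0,0,0,0.06],[-0.02,-0.087,0,0,0,0,0.06],[-0.032,-0.141,0,0,0,0,0.06],[-0.044,-0.195,0,0,0,0,0.06],[-0.056,-0.249,0,0,0,0,0.06],[-0.068,-0.303,0,0,0,0,0.06],[-0.08,-0.357,0,0,0,0,0.06],[-0.09,-0.4,0,0,0,0,0.06],[-0.094,-0.417,0,0,0,0,0.06],[-0.094,-0.417,0.02,0,0,0,0.06]])

```text
t: 16.45
tool_pos: [0.5574, -0.0811, 0.2344]
tool_rot: [[-1.0, 0.001, 0.001], [0.001, 1.0, -0.0], [-0.001, -0.0, -1.0]]
force: [-0.6, 0.4, -0.8]
opening: 0.686
grip_force: 0.0
```

Request:
arm_command(deltas=[[0,0,0.03,0,0,0,0.06],[0,0,0.07,0,0,0,0.06],[0,0,0.105,0,0,0,0.06],[0,0,0.122,0,0,0,0.06],[0,0,0.127,0,0,0,0.06],[0,0,0.127,0,0,0,0.06]])

```text
t: 17.2
tool_pos: [0.5573, -0.0798, 0.1081]
tool_rot: [[-1.0, -0.001, 0.001], [-0.001, 1.0, 0.0], [-0.001, 0.0, -1.0]]
force: [0.2, 0.9, -0.3]
opening: 0.691
grip_force: 0.0
```

Request:
arm_command(deltas=[[0,0,0,0,0,0,0.02],[0,0,0,0,0,0,0.02],[0,0,0,0,0,0,0.02],[0,0,0,0,0,0,0.02],[0,0,0,0,0,0,0.02],[0,0,0,0,0,0,0.02]])

```text
t: 17.95
tool_pos: [0.5574, -0.0793, 0.1085]
tool_rot: [[-1.0, -0.001, 0.002], [-0.001, 1.0, 0.001], [-0.002, 0.001, -1.0]]
force: [-1.0, 1.1, 5.8]
opening: 0.406
grip_force: 43.0
```

Request:
arm_command(deltas=[[0,0,-0.015,0,0,0,0.02],[0,0,-0.045,0,0,0,0.02],[0,0,-0.085,0,0,0,0.02],[0,0,-0.12,0,0,0,0.02],[0,0,-0.145,0,0,0,0.02],[0.002,0.013,-0.15,0,0,0,0.02],[0.006,0.044,-0.15,0,0,0,0.02],[0.012,0.084,-0.15,0,0,0,0.02],[0.019,0.128,-0.15,0,0,0,0.02],[0.025,0.175,-0.15,0,0,0,0.02]])

```text
t: 19.2
tool_pos: [0.5299, 0.0967, 0.2562]
tool_rot: [[-1.0, -0.001, -0.003], [-0.001, 1.0, -0.001], [0.003, -0.001, -1.0]]
force: [0.4, 0.5, -3.5]
opening: 0.406
grip_force: 42.4
```

Request:
arm_command(deltas=[[0.006,0.044,0,0,0,0,0.02],[0.013,0.088,0,0,0,0,0.02],[0.019,0.125,0,0,0,0,0.02],[0.023,0.152,0,0,0,0,0.02],[0.024,0.162,0.01,0,0,0,0.02],[0.024,0.162,0.04,0,0,0,0.02],[0.024,0.162,0.08,0,0,0,0.02],[0.024,0.162,0.115,0,0,0,0.02],[0.024,0.162,0.138,0,0,0,0.02],[0.024,0.162,0.149,0,0,0,0.02]])

```text
t: 20.45
tool_pos: [0.5059, 0.2552, 0.1063]
tool_rot: [[-1.0, 0.001, -0.004], [0.001, 1.0, -0.003], [0.004, -0.003, -1.0]]
force: [-17.6, -2.5, 57.5]
opening: 0.407
grip_force: 51.2
```

Request:
arm_command(deltas=[[0,0,0.001,0,0,0,0.02],[0,0,0.002,0,0,0,0.02],[0,0,0.003,0,0,0,0.02],[0,0,0.003,0,0,0,0.02]])

```text
t: 20.95
tool_pos: [0.5079, 0.257, 0.1065]
tool_rot: [[-1.0, -0.001, 0.001], [-0.001, 1.0, 0.0], [-0.001, 0.0, -1.0]]
force: [-1.3, -0.4, 4.8]
opening: 0.408
grip_force: 42.7
```

Request:
arm_command(deltas=[[0,0,-0.001,0,0,0,0.02],[0,0,-0.001,0,0,0,0.07],[0,0,-0.001,0,0,0,0.07],[0,0,-0.001,0,0,0,0.07],[0,0,-0.02,0,0,0,0.07],[0,0,-0.06,0,0,0,0.07],[0,0,-0.11,0,0,0,0.07],[0,0,-0.14,0,0,0,0.07],[0,0,-0.15,0,0,0,0.07]])

```text
t: 22.08
tool_pos: [0.5083, 0.2574, 0.2575]
tool_rot: [[-1.0, -0.001, 0.003], [-0.001, 1.0, 0.002], [-0.003, 0.002, -1.0]]
force: [-0.3, 0.1, -0.1]
opening: 0.803
grip_force: 0.0
```

```bash
python3 - <<'E'
from h import *
f=ctrl.grab_frame('top'); s=ctrl.grab_frame('side')
a=blobs(f,'brass',(250,190,297,240),90)
ys,xs=np.where(a[0][2]); c=cv2.minEnclosingCircle(np.c_[xs,ys].astype(np.float32)); print(a[0][:2],c,back(f,c[0],.026),back(f,a[0][1],.022))
cv2.imwrite('pics/m.png',np.hstack([f['image'][150:300,60:340],s['image'][150:300,220:400],]))
cv2.imwrite('pics/m.png',np.vstack([np.hstack([f['image'][150:300,60:340]]),cv2.resize(s['image'][180:420,130:400],(280,249))]))
E
```

```text
(np.int32(244), array([275.06147541, 215.71311475])) ((275.0, 215.75), 11.877073287963867) [[ 0.56694941 -0.01999524  0.026     ]] [[ 0.56707955 -0.02022088  0.022     ]]
```

View pics/m.png

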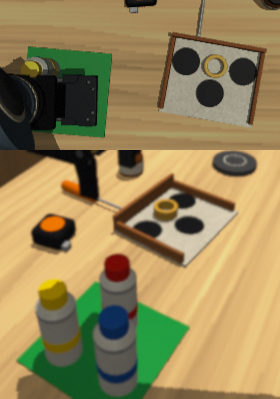

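All three cans stand upright on the mat, with yellow, red and blue at about (58,340), (118,290) and (115,350) in the composite. The three pads are now visible and the collar lies at (215,65). Collar next.

Request:
arm_command(deltas=[[-0.007,-0.03,0,0,0,0,0.07],[-0.017,-0.08,0,0,0,0,0.07],[-0.028,-0.13,0,0,0,0,0.07],[-0.039,-0.18,0,0,0,0,0.07],[-0.05,-0.23,0,0,0,0,0.07],[-0.057,-0.265,0,0,0,0,0.07],[-0.06,-0.278,0.01,0,0,0,0.07],[-0.06,-0.278,0.04,0,0,0,0.07],[-0.06,-0.278,0.08,0,0,0,0.07],[-0.06,-0.278,0.12,0,0,0,0.07]])

```text
t: 23.42
tool_pos: [0.5665, -0.019, 0.1326]
tool_rot: [[-1.0, -0.003, -0.002], [-0.003, 1.0, 0.001], [0.002, 0.001, -1.0]]
force: [0.4, 0.8, -0.5]
opening: 0.804
grip_force: 0.0
```

Request:
arm_command(deltas=[[0,0,0.035,0,0,0,0.07],[0,0,0.065,0,0,0,0.07],[0,0,0.09,0,0,0,0.07],[0,0,0.108,0,0,0,0.07],[0,0,0.118,0,0,0,0.07],[0,0,0.123,0,0,0,0.07],[0,0,0.124,0,0,0,0.07],[0,0,0.124,0,0,0,0.07]])

```text
t: 24.42
tool_pos: [0.5681, -0.021, 0.0121]
tool_rot: [[-1.0, -0.001, 0.001], [-0.001, 1.0, 0.0], [-0.001, 0.0, -1.0]]
force: [0.3, -0.5, 0.3]
opening: 0.806
grip_force: 0.0
```

Request:
arm_command(deltas=[[0,0,0,0,0,0,0.035],[0,0,0,0,0,0,0.035],[0,0,0,0,0,0,0.035],[0,0,0,0,0,0,0.035],[0,0,0,0,0,0,0.035],[0,0,0,0,0,0,0.035]])

```text
t: 25.18
tool_pos: [0.5677, -0.0208, 0.0117]
tool_rot: [[-1.0, -0.001, 0.0], [-0.001, 1.0, 0.0], [-0.0, 0.0, -1.0]]
force: [-1.1, 0.6, 3.7]
opening: 0.56
grip_force: 30.0
```

```bash
python3 - <<'E'
from h import *
f=ctrl.grab_frame('side'); cv2.imwrite('pics/g.png',cv2.resize(f['image'][150:310,220:380],None,fx=3,fy=3))
f=cv2.imread('pics/top0.png'); g=cv2.cvtColor(f,cv2.COLOR_BGR2GRAY); F=ctrl.grab_frame('top')
out=g[200:300,355:450]; cv2.imwrite('pics/fx.png',cv2.resize(f[200:300,355:450],None,fx=5,fy=5))
k=np.zeros_like(g); k[200:300,355:450]=(out>75)*1
# plate outline and pin/ring: dark mask
h=cv2.cvtColor(f,cv2.COLOR_BGR2HSV); m=((h[...,1]<70)).astype(np.uint8); z=np.zeros_like(m); z[205:290,360:445]=m[205:290,360:445]
cs,_=cv2.findContours(z,0,1); c=max(cs,key=cv2.contourArea); e=cv2.fitEllipse(c); print(e,back(F,e[0],.013))
E
```

```text
((400.9853820800781, 245.52597045898438), (49.63899230957031, 50.75837707519531), 110.5809555053711) [[ 0.50817496 -0.28950654  0.013     ]]
```

View pics/fx.png

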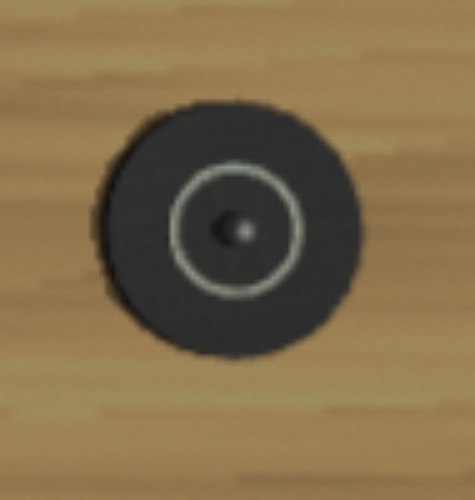

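Request:
arm_command(deltas=[[0,0,-0.015,0,0,0,0.035],[0,0,-0.04,0,0,0,0.035],[0,0,-0.065,0,0,0,0.035],[0,0,-0.08,0,0,0,0.035],[0.004,-0.016,-0.08,0,0,0,0.035],[0.012,-0.054,-0.08,0,0,0,0.035],[0.021,-0.098,-0.08,0,0,0,0.035],[0.032,-0.146,-0.08,0,0,0,0.035],[0.042,-0.195,-0.08,0,0,0,0.035],[0.051,-0.236,-0.08,0,0,0,0.035]])

```text
t: 26.52
tool_pos: [0.5144, -0.2601, 0.0904]
tool_rot: [[-1.0, 0.002, -0.002], [0.002, 1.0, -0.0], [0.002, -0.0, -1.0]]
force: [-0.2, 1.2, -1.2]
opening: 0.56
grip_force: 30.0
```

Request:
arm_command(deltas=[[0.006,-0.026,0,0,0,0,0.035],[0.008,-0.035,0,0,0,0,0.035],[0.008,-0.035,0,0,0,0,0.035],[0.008,-0.035,0,0,0,0,0.035]])

```text
t: 27.02
tool_pos: [0.5092, -0.2903, 0.0911]
tool_rot: [[-1.0, -0.003, -0.001], [-0.003, 1.0, 0.001], [0.001, 0.001, -1.0]]
force: [-0.1, 0.5, -1.8]
opening: 0.558
grip_force: 30.0
```

```bash
python3 - <<'E'
from h import *
f=ctrl.grab_frame('side'); cv2.imwrite('pics/g2.png',cv2.resize(f['image'][120:240,280:440],None,fx=3,fy=3))
E
```

```text
(no output)
```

View pics/g2.png

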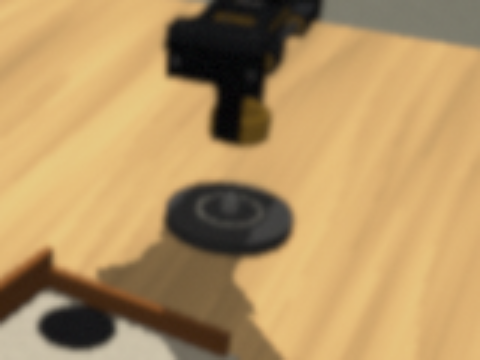

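The collar is held at (250,120) over the plate at (230,215). Lowering it.

Request:
arm_command(deltas=[[0,0,0.012,0,0,0,0.035],[0,0,0.03,0,0,0,0.035],[0,0,0.047,0,0,0,0.035],[0,0,0.058,0,0,0,0.035],[0,0,0.064,0,0,0,0.035],[0,0,0.067,0,0,0,0.035],[0,0,0.069,0,0,0,0.035],[0,0,0.07,0,0,0,0.035]])

```text
t: 28.08
tool_pos: [0.5091, -0.2921, 0.0218]
tool_rot: [[-1.0, -0.001, 0.001], [-0.001, 1.0, -0.0], [-0.001, -0.0, -1.0]]
force: [0.2, 0.1, -1.7]
opening: 0.559
grip_force: 30.0
```

Request:
arm_command(deltas=[[0,0,0.0005,0,0,0,0.035],[0,0,0.001,0,0,0,0.035],[0,0,0.0015,0,0,0,0.035],[0,0,0.0015,0,0,0,0.035]])

```text
t: 28.58
tool_pos: [0.5089, -0.292, 0.02]
tool_rot: [[-1.0, -0.001, -0.0], [-0.001, 1.0, 0.0], [0.0, 0.0, -1.0]]
force: [0.9, -0.0, -1.3]
opening: 0.555
grip_force: 30.0
```

Request:
arm_command(deltas=[[0,0,0.0005,0,0,0,0.035],[0,0,0.001,0,0,0,0.035],[0,0,0.001,0,0,0,0.035]])

```text
t: 28.95
tool_pos: [0.5089, -0.292, 0.0197]
tool_rot: [[-1.0, -0.001, 0.0], [-0.001, 1.0, 0.0], [-0.0, 0.0, -1.0]]
force: [-2.3, 0.7, 4.6]
opening: 0.56
grip_force: 30.0
```

Request:
arm_command(deltas=[[0,0,0,0,0,0,0.07],[0,0,0,0,0,0,0.07],[0,0,0,0,0,0,0.07],[0,0,-0.01,0,0,0,0.07],[0,0,-0.035,0,0,0,0.07],[0,0,-0.08,0,0,0,0.07],[0,0,-0.13,0,0,0,0.06],[0,0,-0.18,0,0,0,0.06],[0,0,-0.22,0,0,0,0.06],[0,0,-0.235,0,0,0,0.06]])

```text
t: 30.2
tool_pos: [0.5097, -0.2927, 0.2573]
tool_rot: [[-1.0, -0.001, 0.005], [-0.001, 1.0, -0.002], [-0.005, -0.002, -1.0]]
force: [-0.2, -0.5, -1.0]
opening: 0.692
grip_force: 0.0
```

Request:
arm_command(deltas=[[0,0.03,0,0,0,0,0.06],[0,0.08,0,0,0,0,0.06],[0,0.13,0,0,0,0,0.06],[0,0.18,0,0,0,0,0.06],[0,0.21,0,0,0,0,0.06],[0,0.22,0,0,0,0,0.06]])

```text
t: 30.95
tool_pos: [0.5081, -0.07, 0.2533]
tool_rot: [[-1.0, -0.004, -0.002], [-0.004, 1.0, 0.0], [0.002, 0.0, -1.0]]
force: [-0.5, -0.5, -0.5]
opening: 0.694
grip_force: 0.0
```

```bash
python3 - <<'E'
from h import *
f=ctrl.grab_frame('top'); s=ctrl.grab_frame('side')
r=lambda i:cv2.resize(i,(300,300),interpolation=cv2.INTER_CUBIC)
cv2.imwrite('pics/c.png',np.hstack([r(f['image'][200:290,357:447]),r(s['image'][145:235,310:400])]))
print(cans(f,.004),ctrl.read_state()['tool_pos'])
S=cans(s,.004); print(S); 
for c in ('red','blue','yellow'):print(c,[(a,p) for a,p,_ in blobs(s,c,None,120)])
E
```

```text
{'red': [(283, array([0.5063, 0.2567])), (86, array([ 0.2108, -0.5512]))], 'blue': [(262, array([0.4613, 0.3379]))], 'yellow': [(263, array([0.5525, 0.3373]))]} [ 0.50843247 -0.07169433  0.25354056]
{'red': [(854, array([ 4.4692, -2.0307])), (784, array([ 2.8925, -1.2266]))], 'blue': [(723, array([0.4571, 0.3444])), (193, array([0.4161, 0.4013]))], 'yellow': [(411, array([0.5514, 0.3391]))]}
red [(np.int32(924), array([24.004329  , 13.31060606])), (np.int32(863), array([56.06952491, 33.9617613 ])), (np.int32(781), array([ 22.30729834, 143.25224072]))]
blue [(np.int32(750), array([239.45066667, 345.024     ])), (np.int32(217), array([243.9078341, 397.8202765]))]
yellow [(np.int32(411), array([180.29927007, 314.79318735])), (np.int32(13), array([205.69230769, 357.23076923])), (np.int32(12), array([172.16666667, 365.91666667]))]
```

View pics/c.png

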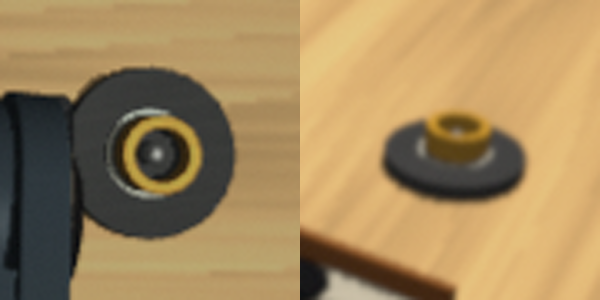

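The collar lies flat on the plate with the pin visible inside its bore, at (157,155) in the left panel. Now the cans go back, red first.

Request:
arm_command(deltas=[[0,0.03,0,0,0,0,0.06],[0,0.08,0,0,0,0,0.06],[0,0.13,0,0,0,0,0.06],[0,0.18,0,0,0,0,0.06],[0,0.23,0,0,0,0,0.06],[0,0.28,0,0,0,0,0.06],[0,0.315,0,0,0,0,0.06],[0.001,0.329,0,0,0,0,0.06],[0.001,0.329,0.02,0,0,0,0.06],[0.001,0.329,0.05,0,0,0,0.06]])

```text
t: 32.3
tool_pos: [0.5091, 0.2547, 0.2041]
tool_rot: [[-1.0, 0.003, 0.002], [0.003, 1.0, -0.0], [-0.002, -0.0, -1.0]]
force: [0.3, 0.2, 0.0]
opening: 0.693
grip_force: 0.0
```

Request:
arm_command(deltas=[[0,0,0.035,0,0,0,0.06],[0,0,0.07,0,0,0,0.06],[0,0,0.09,0,0,0,0.06],[0,0,0.098,0,0,0,0.06],[0,0,0.098,0,0,0,0.06]])

```text
t: 32.92
tool_pos: [0.508, 0.2557, 0.106]
tool_rot: [[-1.0, 0.001, -0.0], [0.001, 1.0, -0.001], [0.0, -0.001, -1.0]]
force: [0.0, -0.1, 0.9]
opening: 0.686
grip_force: 0.0
```

Request:
arm_command(deltas=[[0,0,0,0,0,0,0.02],[0,0,0,0,0,0,0.02],[0,0,0,0,0,0,0.02],[0,0,0,0,0,0,0.02],[0,0,0,0,0,0,0.02],[0,0,0,0,0,0,0.02]])

```text
t: 33.67
tool_pos: [0.5078, 0.2576, 0.1068]
tool_rot: [[-1.0, -0.001, 0.001], [-0.001, 1.0, 0.001], [-0.001, 0.001, -1.0]]
force: [0.3, 0.1, 5.3]
opening: 0.404
grip_force: 35.0
```

Request:
arm_command(deltas=[[0,0,-0.015,0,0,0,0.02],[0,0,-0.045,0,0,0,0.02],[0,0,-0.085,0,0,0,0.02],[0,0,-0.12,0,0,0,0.02],[0,0,-0.145,0,0,0,0.02],[-0.002,-0.013,-0.15,0,0,0,0.02],[-0.006,-0.044,-0.15,0,0,0,0.02],[-0.012,-0.084,-0.15,0,0,0,0.02],[-0.019,-0.128,-0.15,0,0,0,0.02],[-0.025,-0.175,-0.15,0,0,0,0.02]])

```text
t: 34.92
tool_pos: [0.5315, 0.0793, 0.2545]
tool_rot: [[-1.0, -0.0, -0.003], [-0.0, 1.0, -0.001], [0.003, -0.001, -1.0]]
force: [0.2, 0.7, -3.4]
opening: 0.406
grip_force: 34.5
```

Request:
arm_command(deltas=[[-0.006,-0.044,0,0,0,0,0.02],[-0.013,-0.088,0,0,0,0,0.02],[-0.019,-0.125,0,0,0,0,0.02],[-0.023,-0.152,0,0,0,0,0.02],[-0.024,-0.162,0,0,0,0,0.02],[-0.024,-0.162,0.02,0,0,0,0.02],[-0.024,-0.162,0.06,0,0,0,0.02],[-0.024,-0.162,0.1,0,0,0,0.02],[-0.024,-0.162,0.128,0,0,0,0.02],[-0.024,-0.162,0.14,0,0,0,0.02]])

```text
t: 36.17
tool_pos: [0.5549, -0.079, 0.1138]
tool_rot: [[-1.0, -0.002, -0.005], [-0.002, 1.0, 0.001], [0.005, 0.001, -1.0]]
force: [0.2, -0.3, -3.3]
opening: 0.404
grip_force: 34.5
```

Request:
arm_command(deltas=[[0,0,0.002,0,0,0,0.02],[0,0,0.004,0,0,0,0.02],[0,0,0.005,0,0,0,0.02],[0,0,0.006,0,0,0,0.02],[0,0,0.006,0,0,0,0.02]])

```text
t: 36.8
tool_pos: [0.5568, -0.08, 0.1103]
tool_rot: [[-1.0, -0.001, 0.0], [-0.001, 1.0, 0.0], [-0.0, 0.0, -1.0]]
force: [0.0, 0.2, -3.9]
opening: 0.4
grip_force: 34.5
```

Request:
arm_command(deltas=[[0,0,0.0007,0,0,0,0.02],[0,0,0.0014,0,0,0,0.02],[0,0,0.002,0,0,0,0.02],[0,0,0.002,0,0,0,0.02]])

```text
t: 37.3
tool_pos: [0.5571, -0.0799, 0.1088]
tool_rot: [[-1.0, -0.001, 0.001], [-0.001, 1.0, 0.0], [-0.001, 0.0, -1.0]]
force: [-1.4, 0.6, 5.3]
opening: 0.405
grip_force: 34.9
```

Request:
arm_command(deltas=[[0,0,0,0,0,0,0.06],[0,0,0,0,0,0,0.06],[0,0,0,0,0,0,0.06],[0,0,-0.02,0,0,0,0.06],[0,0,-0.06,0,0,0,0.06],[0,0,-0.11,0,0,0,0.06],[0,0,-0.14,0,0,0,0.06],[0,0,-0.147,0,0,0,0.06]])

```text
t: 38.3
tool_pos: [0.5578, -0.0801, 0.257]
tool_rot: [[-1.0, -0.001, 0.004], [-0.001, 1.0, -0.0], [-0.004, -0.0, -1.0]]
force: [0.2, -0.4, -0.7]
opening: 0.689
grip_force: 0.0
```

Request:
arm_command(deltas=[[0.008,0.034,0,0,0,0,0.06],[0.02,0.087,0,0,0,0,0.06],[0.032,0.141,0,0,0,0,0.06],[0.044,0.195,0,0,0,0,0.06],[0.056,0.249,0,0,0,0,0.06],[0.068,0.303,0,0,0,0,0.06],[0.08,0.357,0,0,0,0,0.06],[0.09,0.4,0,0,0,0,0.06],[0.094,0.417,0,0,0,0,0.06],[0.094,0.417,0.02,0,0,0,0.06]])

```text
t: 39.55
tool_pos: [0.4624, 0.3383, 0.2349]
tool_rot: [[-1.0, -0.003, 0.001], [-0.003, 1.0, 0.001], [-0.001, 0.001, -1.0]]
force: [0.2, -0.4, 0.3]
opening: 0.693
grip_force: 0.0
```

Request:
arm_command(deltas=[[0,0,0.03,0,0,0,0.06],[0,0,0.07,0,0,0,0.06],[0,0,0.105,0,0,0,0.06],[0,0,0.124,0,0,0,0.06],[0,0,0.129,0,0,0,0.06],[0,0,0.129,0,0,0,0.06]])

```text
t: 40.3
tool_pos: [0.4628, 0.3362, 0.1059]
tool_rot: [[-1.0, 0.0, -0.0], [0.0, 1.0, -0.001], [0.0, -0.001, -1.0]]
force: [0.1, 0.4, 0.3]
opening: 0.687
grip_force: 0.0
```

Request:
arm_command(deltas=[[0,0,0,0,0,0,0.02],[0,0,0,0,0,0,0.02],[0,0,0,0,0,0,0.02],[0,0,0,0,0,0,0.02],[0,0,0,0,0,0,0.02],[0,0,0,0,0,0,0.02]])

```text
t: 41.05
tool_pos: [0.4627, 0.3376, 0.1067]
tool_rot: [[-1.0, -0.001, 0.001], [-0.001, 1.0, 0.001], [-0.001, 0.001, -1.0]]
force: [-0.8, 0.8, 5.6]
opening: 0.402
grip_force: 36.7
```

Request:
arm_command(deltas=[[0,0,-0.015,0,0,0,0.02],[0,0,-0.045,0,0,0,0.02],[0,0,-0.085,0,0,0,0.02],[0,0,-0.12,0,0,0,0.02],[0,0,-0.145,0,0,0,0.02],[-0.002,-0.014,-0.15,0,0,0,0.02],[-0.006,-0.045,-0.15,0,0,0,0.02],[-0.012,-0.087,-0.15,0,0,0,0.02],[-0.018,-0.131,-0.15,0,0,0,0.02],[-0.025,-0.18,-0.15,0,0,0,0.02]])

```text
t: 42.3
tool_pos: [0.4865, 0.1541, 0.2546]
tool_rot: [[-1.0, -0.001, -0.003], [-0.001, 1.0, -0.001], [0.003, -0.001, -1.0]]
force: [-0.1, -0.3, -2.3]
opening: 0.409
grip_force: 36.2
```

Request:
arm_command(deltas=[[-0.006,-0.045,0,0,0,0,0.02],[-0.012,-0.09,0,0,0,0,0.02],[-0.018,-0.128,0,0,0,0,0.02],[-0.022,-0.156,0,0,0,0,0.02],[-0.023,-0.166,0,0,0,0,0.02],[-0.023,-0.166,0.02,0,0,0,0.02],[-0.023,-0.166,0.06,0,0,0,0.02],[-0.023,-0.166,0.1,0,0,0,0.02],[-0.023,-0.166,0.128,0,0,0,0.02],[-0.023,-0.166,0.14,0,0,0,0.02]])

```text
t: 43.55
tool_pos: [0.5088, -0.0084, 0.114]
tool_rot: [[-1.0, -0.002, -0.004], [-0.002, 1.0, 0.0], [0.004, 0.0, -1.0]]
force: [0.8, -0.9, -1.8]
opening: 0.406
grip_force: 36.2
```

Request:
arm_command(deltas=[[0,0,0.002,0,0,0,0.02],[0,0,0.004,0,0,0,0.02],[0,0,0.005,0,0,0,0.02],[0,0,0.006,0,0,0,0.02],[0,0,0.007,0,0,0,0.02],[0,0,0.007,0,0,0,0.02]])

```text
t: 44.3
tool_pos: [0.5106, -0.009, 0.109]
tool_rot: [[-1.0, -0.001, -0.0], [-0.001, 1.0, 0.0], [0.0, 0.0, -1.0]]
force: [-0.5, -1.3, -1.0]
opening: 0.409
grip_force: 36.2
```

Request:
arm_command(deltas=[[0,0,0.0006,0,0,0,0.02],[0,0,0.0012,0,0,0,0.02],[0,0,0.0012,0,0,0,0.02]])

```text
t: 44.68
tool_pos: [0.5111, -0.009, 0.1087]
tool_rot: [[-1.0, -0.001, 0.001], [-0.001, 1.0, 0.0], [-0.001, 0.0, -1.0]]
force: [-2.0, 0.2, 5.7]
opening: 0.407
grip_force: 36.6
```

Request:
arm_command(deltas=[[0,0,0,0,0,0,0.06],[0,0,0,0,0,0,0.06],[0,0,0,0,0,0,0.06],[0,0,-0.02,0,0,0,0.06],[0,0,-0.06,0,0,0,0.06],[0,0,-0.11,0,0,0,0.06],[0,0,-0.14,0,0,0,0.06],[0,0,-0.147,0,0,0,0.06]])

```text
t: 45.68
tool_pos: [0.5115, -0.0089, 0.2564]
tool_rot: [[-1.0, -0.001, 0.003], [-0.001, 1.0, 0.0], [-0.003, 0.0, -1.0]]
force: [-0.9, -0.8, -0.4]
opening: 0.691
grip_force: 0.0
```

Request:
arm_command(deltas=[[-0.004,0.035,0,0,0,0,0.06],[-0.011,0.09,0,0,0,0,0.06],[-0.017,0.145,0,0,0,0,0.06],[-0.024,0.2,0,0,0,0,0.06],[-0.03,0.256,0,0,0,0,0.06],[-0.037,0.311,0,0,0,0,0.06],[-0.041,0.34,0,0,0,0,0.06],[-0.041,0.346,0,0,0,0,0.06],[-0.041,0.346,0.02,0,0,0,0.06],[-0.041,0.346,0.05,0,0,0,0.06]])

```text
t: 46.92
tool_pos: [0.5519, 0.3352, 0.2041]
tool_rot: [[-1.0, 0.001, 0.001], [0.001, 1.0, -0.001], [-0.001, -0.001, -1.0]]
force: [-0.1, -0.5, -0.4]
opening: 0.688
grip_force: 0.0
```

Request:
arm_command(deltas=[[0,0,0.04,0,0,0,0.06],[0,0,0.075,0,0,0,0.06],[0,0,0.094,0,0,0,0.06],[0,0,0.099,0,0,0,0.06],[0,0,0.099,0,0,0,0.06]])

```text
t: 47.55
tool_pos: [0.5519, 0.337, 0.1065]
tool_rot: [[-1.0, -0.0, 0.001], [-0.0, 1.0, 0.001], [-0.001, 0.001, -1.0]]
force: [0.2, -0.7, 0.2]
opening: 0.689
grip_force: 0.0
```

Request:
arm_command(deltas=[[0,0,0,0,0,0,0.02],[0,0,0,0,0,0,0.02],[0,0,0,0,0,0,0.02],[0,0,0,0,0,0,0.02],[0,0,0,0,0,0,0.02],[0,0,0,0,0,0,0.02]])

```text
t: 48.3
tool_pos: [0.5517, 0.3373, 0.1066]
tool_rot: [[-1.0, -0.001, 0.001], [-0.001, 1.0, 0.001], [-0.001, 0.001, -1.0]]
force: [-0.6, -1.2, 6.4]
opening: 0.404
grip_force: 41.6
```

Request:
arm_command(deltas=[[0,0,-0.015,0,0,0,0.02],[0,0,-0.045,0,0,0,0.02],[0,0,-0.085,0,0,0,0.02],[0,0,-0.12,0,0,0,0.02],[0,0,-0.145,0,0,0,0.02],[-0.001,-0.015,-0.15,0,0,0,0.02],[-0.004,-0.05,-0.15,0,0,0,0.02],[-0.008,-0.091,-0.15,0,0,0,0.02],[-0.011,-0.136,-0.15,0,0,0,0.02],[-0.015,-0.18,-0.15,0,0,0,0.02]])

```text
t: 49.55
tool_pos: [0.5655, 0.1538, 0.2543]
tool_rot: [[-1.0, 0.0, -0.003], [0.0, 1.0, -0.002], [0.003, -0.002, -1.0]]
force: [0.9, -0.5, -2.4]
opening: 0.405
grip_force: 41.0
```

Request:
arm_command(deltas=[[-0.003,-0.042,0,0,0,0,0.02],[-0.006,-0.077,0,0,0,0,0.02],[-0.009,-0.102,0,0,0,0,0.02],[-0.01,-0.115,0,0,0,0,0.02],[-0.01,-0.115,0.01,0,0,0,0.02],[-0.01,-0.115,0.04,0,0,0,0.02],[-0.01,-0.115,0.08,0,0,0,0.02],[-0.01,-0.115,0.112,0,0,0,0.02],[-0.01,-0.115,0.132,0,0,0,0.02],[-0.01,-0.115,0.14,0,0,0,0.02]])

```text
t: 50.8
tool_pos: [0.5751, 0.0437, 0.1136]
tool_rot: [[-1.0, -0.003, -0.004], [-0.003, 1.0, 0.0], [0.004, 0.0, -1.0]]
force: [-0.6, -0.8, -1.8]
opening: 0.4
grip_force: 41.0
```

Request:
arm_command(deltas=[[0,0,0.002,0,0,0,0.02],[0,0,0.004,0,0,0,0.02],[0,0,0.005,0,0,0,0.02],[0,0,0.006,0,0,0,0.02],[0,0,0.007,0,0,0,0.02],[0,0,0.007,0,0,0,0.02]])

```text
t: 51.55
tool_pos: [0.5766, 0.0421, 0.1088]
tool_rot: [[-1.0, -0.001, -0.0], [-0.001, 1.0, 0.0], [0.0, 0.0, -1.0]]
force: [-0.3, 0.2, -2.8]
opening: 0.407
grip_force: 41.0
```

Request:
arm_command(deltas=[[0,0,0.0006,0,0,0,0.02],[0,0,0.0012,0,0,0,0.02],[0,0,0.0012,0,0,0,0.02]])

```text
t: 51.92
tool_pos: [0.5771, 0.042, 0.1086]
tool_rot: [[-1.0, -0.001, 0.001], [-0.001, 1.0, 0.0], [-0.001, 0.0, -1.0]]
force: [-2.0, -0.7, 5.5]
opening: 0.409
grip_force: 41.4
```

Contact. Release, raise and back away toward the mat.

Request:
arm_command(deltas=[[0,0,0,0,0,0,0.06],[0,0,0,0,0,0,0.06],[0,0,0,0,0,0,0.06],[0,0,-0.02,0,0,0,0.06],[0,0,-0.06,0,0,0,0.06],[0,0,-0.11,0,0,0,0.06],[0,0,-0.14,0,0,0,0.06],[0,0,-0.147,0,0,0,0.06]])

```text
t: 52.92
tool_pos: [0.5777, 0.0421, 0.2566]
tool_rot: [[-1.0, -0.001, 0.004], [-0.001, 1.0, 0.001], [-0.004, 0.001, -1.0]]
force: [-0.1, -0.5, -0.5]
opening: 0.69
grip_force: 0.0
```

Request:
arm_command(deltas=[[0.002,0.03,0,0,0,0,0.06],[0.005,0.08,0,0,0,0,0.06],[0.01,0.13,0,0,0,0,0.06],[0.015,0.18,0,0,0,0,0.06],[0.02,0.23,0,0,0,0,0.06],[0.02,0.26,0,0,0,0,0.06],[0.02,0.27,0,0,0,0,0.06],[0.02,0.27,0,0,0,0,0.06]])

```text
t: 53.92
tool_pos: [0.5562, 0.3113, 0.2534]
tool_rot: [[-1.0, -0.001, -0.002], [-0.001, 1.0, -0.002], [0.002, -0.002, -1.0]]
force: [0.2, -1.4, -0.3]
opening: 0.693
grip_force: 0.0
```

```bash
python3 - <<'E'
from h import *
f=ctrl.grab_frame('top'); s=ctrl.grab_frame('side')
print(cans(f)); cv2.imwrite('pics/end.png',np.hstack([f['image'][90:300,170:450],s['image'][140:350,140:400]]))
E
```

```text
{'red': [(260, array([ 0.5549, -0.0801])), (76, array([ 0.2126, -0.5495]))], 'blue': [(251, array([ 0.5091, -0.0092]))], 'yellow': [(254, array([0.5772, 0.0415]))]}
```

View pics/end.png

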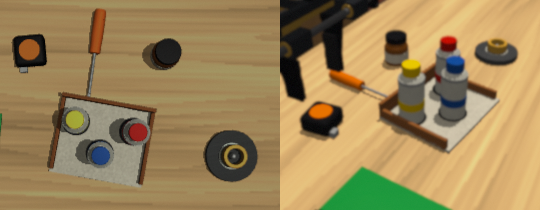

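The cans stand upright on their own pads, yellow at (75,120), red at (137,131) and blue at (99,155), each within 2 mm of where it started. The collar is on the pin at (234,155), and the tape measure, jar and screwdriver are unmoved.

```bash
python3 -c "
from plant import ctrl
print(ctrl.sign_off())"
```

```text
the job is handed in; nothing more can be done
None
```

I finished and handed in the job at about 54 s: all three cans are back upright on their own pads, the collar lies flat on the plate with the pin in its bore, and the bystanders look unmoved; setting red on the mat briefly read 57 N at the wrist, through the can.

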